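# Tip the cover over the dry-block heater and clamp it

### The job

Close the dry-block heater on the bench by pushing only, with nothing pinched or lifted: tip the cover that leans on the two posts over onto the heater's deck, and push it along the deck until it rests squarely against the stop bar at the far end. Then flip the clamp lever over onto the cover until it is fully down. Leave the things standing around the heater where they are.

Things in the scene. Friction and masses are not known exactly. Their poses are not given: they have to be found in the camera images.
- heater: Low white box with a steel deck, fixed to the bench, 230 (x) x 250 (y) mm, deck top 45 mm above the bench. Origin: centre of its underside; x runs from the posts to the stop bar, y towards the clamp lever. Heater x, y, z below are mm in this frame. In the deck a recessed aluminium block with bores: x -20..70, y -65..65. Side rails 5 mm high, inner faces at y -93 and 93, x -45..95.
- posts (a point): Midway between the tops of the two upright rest posts (10 mm diameter, 75 mm tall on the deck, 120 mm apart, at heater x -105, y -60 and 60) at the end near the robot. Between them the way is free.
- stop_bar (a point): Middle of the stop bar's upper inner edge, heater x 85, z 61: a bar 16 mm high and 200 mm long across the deck's far end.
- cover_home (a point): Where the cover's origin lies when the cover is home: on the deck, heater x 25, y 0, z 45; its far edge then touches the stop bar and its near edge is at heater x -35.
- cover: Loose cover, 0.26-0.47 kg, a slab 120 (x) x 170 (y) x 18 mm (z), black below, steel above, black mushroom knob (28 mm tall, 28 across) mid steel face. Origin: centre of the black underside; z out through the knob. At first it stands on a long edge (its x up), knob towards the robot, leaning back 15 deg on the posts: steel face's lower edge at heater x -80, its top at x -111; top edge at z 161.
- cover_low (a point): Middle of the cover's underside edge (cover x -60, z 0) that is the lower one at first and the near one once it lies flat. Tipped over slowly the cover pivots on this edge without slipping, and lands about 25 mm short of the stop bar, this edge near heater x -60. It then slides with plain friction (up to 5 N) when pushed at this edge.
- cover_high (a point): Middle of the cover's underside edge (cover x +60, z 0) that is the upper one at first and the far one, towards the stop bar, once it lies flat. A push on the steel face near this edge, above the knob, at mid-width and some 140 mm above the bench, tips the cover; it falls by itself once 9 degrees past upright.
- clamp (a joint): Clamp lever angle (rad): 0 = open, leaning 20 deg outwards (heater +y); 0.35 = upright; 1.92 = fully down, level, pointing to heater -y across the home cover, just on its top. Starts between 0 and 0.3. Steel bar 10 mm thick, with a black round grip 18 mm across over its last 24 mm; end 71 mm from the pivot. It stays where it is left; about 1 N at the grip moves it.
- clamp_pivot (a point): Pivot of the clamp lever, on the heater at x 25, y 112, z 75; axis along the heater's x.
- clamp_tip (a point): End of the clamp lever's black grip, on the lever's centre line, 71 mm from the pivot. With the lever fully down it lies at heater x 25, y 41, z 75.
- cap_a: Bystander: black plastic port cap lying flat, 70 mm across, 25 mm high, beside the heater on its -y side; origin at the centre of its underside. Leave alone.
- cap_b: Bystander: a second such cap, 70 mm across, 25 mm high. Leave alone.
- bung: Bystander: cork bung standing on its narrow end, 46 mm across, 30 mm high, on the heater's +y side near its posts; origin at the centre of its underside. Leave alone.
- beaker: Bystander: glass beaker, 64 mm across, 85 mm high, beyond the heater's far end; origin at the centre of its underside. Leave alone.
- thermometer: Bystander: glass thermometer standing in a dark rubber foot, foot 56 mm across, 180 mm high in all, beyond the heater's far end; origin at the centre of its underside. Leave alone.
- tweezers: Bystander: steel tweezers lying on the bench, 126 mm long, at the robot's right; origin at the middle. Leave alone.

How it is judged (in metres and radians):
On the way, in this order (a step that is already met when the one before it is completed fails the run):
1. the cover lies flat, knob up, squarely against the stop bar (angle between cover's own z axis and vertical below 0.06 rad and x of cover_high in the frame of heater above 0.079 m and y of cover in the frame of heater between -0.012 and 0.012 m and z of cover in the frame of heater between 0.041 and 0.049 m and angle between the x axis of cover and the x axis of heater, either way round below 0.08 rad and linear speed of cover below 0.02 m/s), for 0.2 s.
2. the clamp lever is flipped fully down onto the cover (all of step 1 and value of joint clamp above 1.82 rad), for 0.2 s.
At the end, for the whole second after the job is handed in: The cover lies flat on the deck, knob up, at rest, its far edge within 6 mm of the stop bar, within 12 mm of the middle sideways and square within 0.08 rad; the clamp lever is down, within 0.1 rad of its end; the robot touches nothing (all of step 2 and velocity of joint clamp between -0.05 and 0.05 rad/s).
It fails at once if the cover is lifted: its lower edge rises more than 35 mm above the deck, or its upper edge more than 20 mm above where it is when upright (height (world z) of cover_low above 0.08 m or height (world z) of cover_high above 0.185 m).
It fails at once if the cover falls off the heater's deck (height (world z) of cover_low below 0.03 m).
It fails at once if the clamp is shut before the cover lies home (value of joint clamp above 1.82 rad and not (x of cover_high in the frame of heater above 0.07 m)).
It fails at once if a bystander is moved more than 30 mm (distance of any of cap_a, cap_b, bung, beaker, thermometer, tweezers from where it was at the start of the episode above 0.03 m).
It fails at once if the thermometer or the beaker is tipped over (angle between any of thermometer, beaker's own z axis and vertical above 0.5 rad).
It also fails if it takes over 54 s, if anything falls off the work surface, if the arm or the gripper's body presses on something with over 40 N, if the wrist force passes 120 N, or if a joint passes its speed limit or range.

### The arm

A 6-joint arm with a two-finger parallel gripper is mounted at the origin on the work surface. World frame = base frame: x ahead of the robot, y to its left, z up, the work surface at z = 0. Lengths are in mm, angles in degrees, forces in N, time in s.
With the tool pointing down it reaches from about 300 to 850 mm from the base axis. Payload 4.2 kg.
Tool frame: the origin (TCP) lies midway between the tips of the shut fingers; the grasp point (between the pads) lies 19 mm behind it; z points along the fingers, x is the direction in which the jaws open and shut, and the axes are right-handed (so a half turn about z gives the same grasp; the last joint's range is limited). The gripper opens to 91 mm and grips with 3 to 60 N. Pads are 32 mm wide; open, the fingers measure 118 mm over their backs; the gripper's body (76 mm by 178 mm) begins 60 mm behind the grasp point.
Start: joints at [65.26, 18.312, 89.639, -0, 72.044, -1.146], TCP at [230.153, 526.947, 213.976] pointing down, gripper open.
Joint ranges: [-177.97, 177.97], [-48.28, 115.42], [12.27, 149.76], [-77.06, 257.06], [2.81, 150.46], [-146.56, 146.56]. Speed limits (degrees/s): [147.25, 147.25, 180, 180, 180, 180].

### API

Orientations are given as [roll, pitch, yaw] about the fixed x, y, z axes, in that order (R = Rz(yaw) Ry(pitch) Rx(roll)).
In Python, from workcell import env gives the robot as it stands. The module is installed in compiled form; this text tells all that it offers.
- The arm moves only by the tool drive_tool, never from a script. Its argument "series" is a list of rows, each a list of 3 entries, a list of its own where there are three numbers: the closure, from 0 (fully open) to 1 (shut), then the shift along the tool's x, y, z in mm, then the turn, a rotation vector about the tool's x, y, z in rad. In form: [[gripper, [dx, dy, dz], [rx, ry, rz]], ...]. A call has exactly 5 rows; each row is the pose to reach, as a shift and turn from the pose commanded when the call began, along the tool's axes at that moment; what a row does not reach only later rows make up. A row lasts 1/10 s, in which the tool goes at most 50 mm and 8.59 degrees, less where a joint would pass 70% of its speed; a pose out of reach is approached as far as the arm can. A call with a gripper value outside its range is refused whole. The fingers move at their own pace and stop on an object; "squeeze" is the grip in N (left out, the last holds). Time passes only in rows, so rows that repeat a pose let the fingers close, or fill a call up. It gives the time, the measured TCP pose, the force and the opening at its end, in the units of the state.
- env.state(): the state, without advancing time (a new reading comes with each control period).
- env.grab_frame(name): name is "scene" or "top" or "wrist"; returns a dict with "image" (400x640x3 uint8, red, green, blue), "K" (3x3 intrinsics, pixels), "k1" (the pictures are not rectified: a ray, as slopes to the right and down, at radius r is drawn at 1 + k1 r^2 times it, then the intrinsics apply), "origin" and "orientation" of the camera in the world. Camera axes: x right, y down, z forward; pixel columns grow to the right and rows downward; lengths in mm; the calibration is good to about 2 mm. A picture is of the moment at which its call begins. There is no depth.
- env.job_done(): hands the job in, once; it reports no verdict.
The state is a dict: "time_s": time; "qpos": joint angles; "qvel": joint speeds; "effort": joint torques, N m; "ee_pos": TCP position; "ee_rot": TCP orientation; "force": force on the tool from outside, world axes, zero at the start; "torque": the same for the moment, N m; "gripper_width": finger opening in mm.
Only numpy, scipy, OpenCV 4.12 (cv2) and the standard library are available. Lean on these libraries where they do the work, as an engineer would, in place of code of your own. Each camera call takes 0.05 s, during which the arm holds its last target.

## Working session

There is one attempt and no reset: what is moved stays moved. The work goes in short steps, Python scripts to look and compute and a tool call to move; the robot and the scene stay as the last step left them, time stands still between calls to the robot, and variables do not carry over. Pictures are saved under pics/ and viewed, and the job is handed in when it is done.

Besides the shell and the picture viewer there is one more tool, called as a command line: name --argument value ..., lists and objects as JSON in quotes. drive_tool: Moves the arm, as the interface text tells. Its arguments: {"type":"object","properties":{"series":{"type":"array","items":{"type":"array"}},"squeeze":{"type":"number"}},"required":["series"]}

```bash
mkdir -p pics; ls; cat > h.py <<'E'
import numpy as np,cv2,pickle
from workcell import env
from scipy.spatial.transform import Rotation as Ro
def grab(n,fn):
    f=env.grab_frame(n); cv2.imwrite(f'pics/{fn}.png',f['image'][:,:,::-1]); pickle.dump(f,open(f'pics/{fn}.pkl','wb')); return f
def load(fn): return pickle.load(open(f'pics/{fn}.pkl','rb'))
def RM(o):
    o=np.array(o,float)
    if o.shape==(3,3): return o
    return Ro.from_euler('xyz',o,degrees=True).as_matrix()
def ray(f,u,v):
    K=np.array(f['K']);k1=f['k1'];xd=np.array([(u-K[0,2])/K[0,0],(v-K[1,2])/K[1,1]]);x=xd.copy()
    for _ in range(30): x=xd/(1+k1*(x@x))
    return np.array(f['origin'],float),RM(f['orientation'])@np.array([x[0],x[1],1])
def at(f,u,v,z):
    o,d=ray(f,u,v); return o+d*(z-o[2])/d[2]
def proj(f,P):
    K=np.array(f['K']);c=RM(f['orientation']).T@(np.array(P,float)-np.array(f['origin'],float));x=c[:2]/c[2];x=x*(1+f['k1']*(x@x))
    return K[0,0]*x[0]+K[0,2],K[1,1]*x[1]+K[1,2]
def crop(fn,out,x0,y0,x1,y1,s):
    im=cv2.imread(f'pics/{fn}.png')[y0:y1,x0:x1]; cv2.imwrite(f'pics/{out}.png',cv2.resize(im,None,fx=s,fy=s,interpolation=cv2.INTER_CUBIC))
E
python3 - <<'E'
from h import *
print(env.state())
for n in ['scene','top','wrist']:
    f=grab(n,n+'0'); print(n,f['K'],f['k1'],f['origin'],f['orientation'])
E
```

```text
pics
{'time_s': 0.0, 'qpos': array([ 6.52614640e+01,  1.83512332e+01,  8.97052831e+01,  1.33981581e-03,
        7.20445309e+01, -1.14688624e+00]), 'qvel': array([-0.18122153, -0.03388115, -0.04843259,  0.01272737, -0.03119294,
       -0.09714308]), 'effort': array([-1.80700987e-03, -4.12476611e+01, -2.31970793e+01,  7.22609460e-02,
        4.57970705e-02, -1.23285886e-04]), 'ee_pos': array([229.91548333, 526.48618558, 213.1319857 ]), 'ee_rot': array([-1.79996704e+02,  1.01001497e-01,  6.64079389e+01]), 'force': array([-0.36826984, -0.45215593, -0.18996296]), 'torque': array([ 0.00518715, -0.00453128, -0.00685922]), 'gripper_width': 91.27969117534238}
scene [[419.26821522   0.         330.69851125]
 [  0.         419.26821522 200.29223122]
 [  0.           0.           1.        ]] -0.00019336665687654124 [1286.83096688  196.40260169  719.29426371] [-128.86057795   -0.60260472  113.95603636]
top [[463.50303463   0.         317.9311302 ]
 [  0.         463.50303463 197.0135826 ]
 [  0.           0.           1.        ]] -0.0656834463642954 [ 510.11148515 -113.44050372 1223.35862885] [-174.67107535   -0.27969673  -91.38196342]
wrist [[287.90188093   0.         320.26118116]
 [  0.         287.90188093 199.53291605]
 [  0.           0.           1.        ]] 0.006091364890589483 [160.23865874 557.52459401 384.63867444] [1.64279207e+02 1.16247746e-01 6.64115807e+01]
```

View pics/scene0.png

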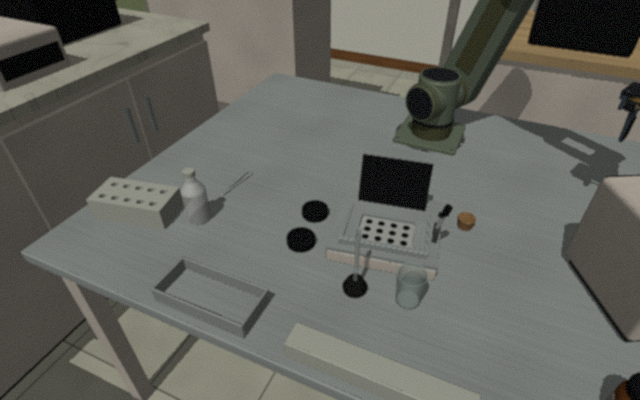

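View pics/top0.png

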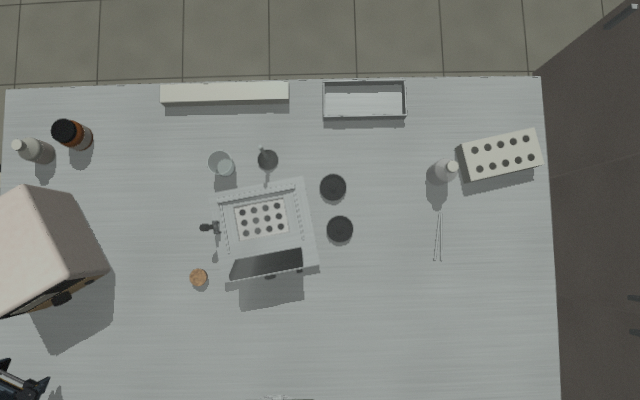

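View pics/wrist0.png

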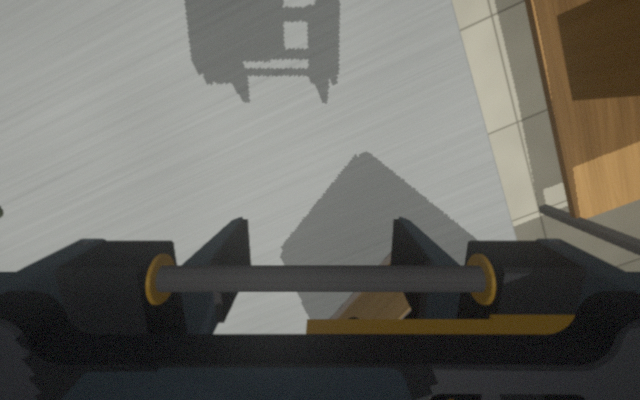

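```bash
python3 - <<'E'
from h import *
crop('top0','t1',190,140,360,300,4.5)
crop('scene0','s1',290,140,490,310,4)
E
```

```text
(no output)
```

View pics/t1.png

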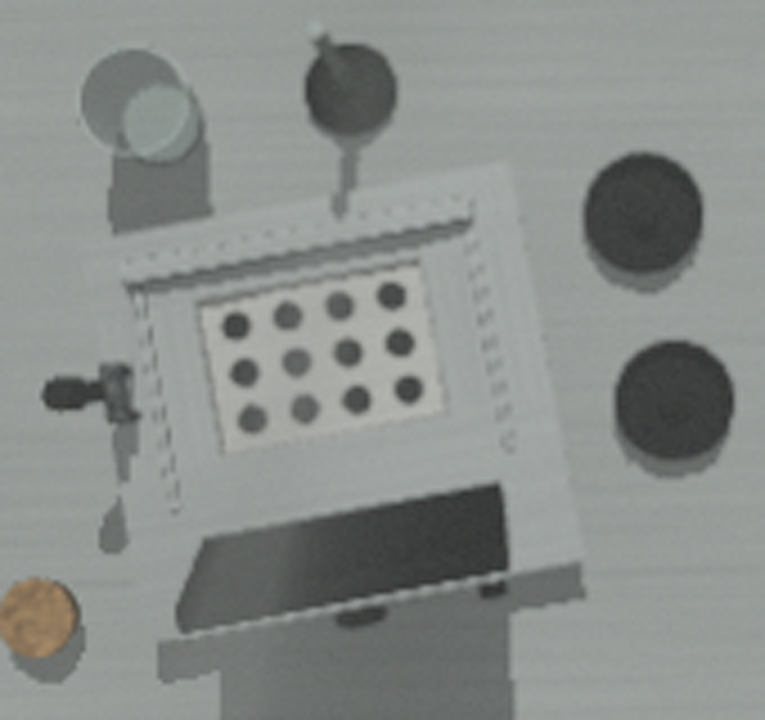

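View pics/s1.png

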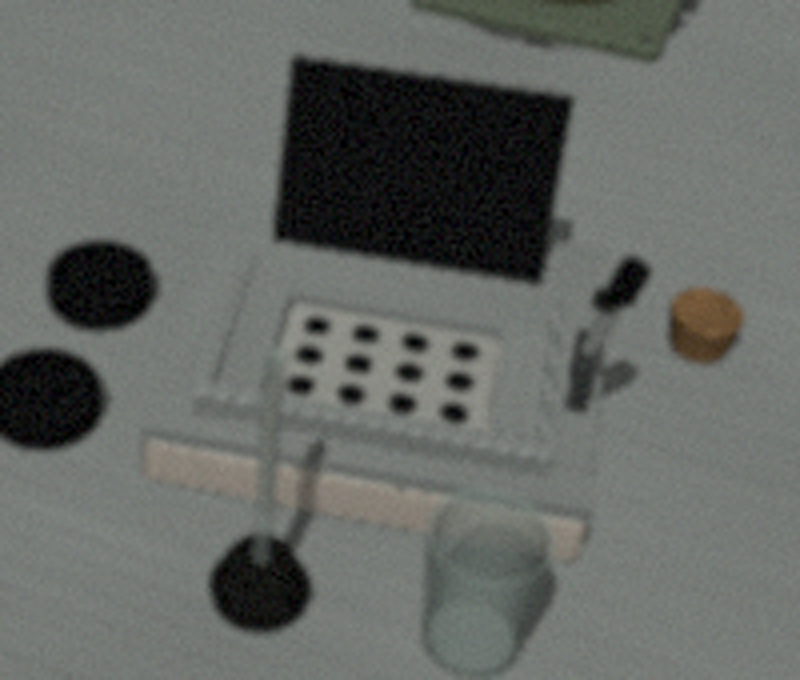

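```bash
cat >> h.py <<'E'
from scipy.optimize import least_squares
def W(p,q): # heater pose (x,y,yaw rad) , heater pt
    c,s=np.cos(p[2]),np.sin(p[2]); return np.array([p[0]+c*q[0]-s*q[1],p[1]+s*q[0]+c*q[1],q[2]])
E
python3 - <<'E'
from h import *
ft,fs=load('top0'),load('scene0')
T=lambda u,v:(190+u/4.5-.4,140+v/4.5-.4)
S=lambda u,v:(290+u/4-.4,140+v/4-.4)
A=[(T(515,163),(115,-125,45)),(T(583,562),(-115,-125,45)),(T(158,642),(-115,125,45)),
(T(200,303),(70,65,45)),(T(420,263),(70,-65,45)),(T(443,413),(-20,-65,45)),(T(222,455),(-20,65,45))]
B=[(S(145,435),(115,-125,45)),(S(588,520),(115,125,45)),(S(293,300),(-20,-65,45)),(S(500,340),(-20,65,45))]
def fit(L):
    def r(p): return np.concatenate([np.array(proj(f,W(p,q)))-uv for f,uv,q in L])
    s=least_squares(r,[500,0,0],loss='soft_l1'); return s.x,r(s.x).reshape(-1,2)
a=[(ft,u,q) for u,q in A]; b=[(fs,u,q) for u,q in B]
for L in (a,b,a+b):
    p,r=fit(L); print(p[:2].round(1),np.degrees(p[2]).round(2)); print(r.round(1).tolist())
p,_=fit(a+b)
np.save('p.npy',p)
def toh(P):
    d=P[:2]-p[:2];c,s=np.cos(p[2]),np.sin(p[2]);return (c*d[0]+s*d[1]).round(1),(-s*d[0]+c*d[1]).round(1)
# cover top edges: steel top edge z~161? black lower edge at z 45, x~-62
for uv,z in (((178,632),160),((508,572),160),((205,538),155),((500,485),155)):
    print('top',toh(at(ft,*T(*uv),z)))
for uv,z in (((275,240),45),((540,280),45),((292,58),158),((572,97),158)): print('sc',toh(at(fs,*S(*uv),z)))
# clamp tip
print('grip', toh(at(ft,*T(45,394),138)), [toh(at(fs,*S(632,262),z)) for z in (130,140,145)])
for n,uv,z in (('bung',(38,617),30),('beak',(160,122),0),('therm',(350,90),20),('capa',(643,212),25),('capb',(674,400),25)):
    P=at(ft,*T(*uv),z);print(n,P.round(0),toh(P))
# predictions for cover corners under assumed geometry
def pr(f,q): return np.round(proj(f,W(p,q)),1)
E
```

```text
[542.3  19.4] 9.05
[[-0.6, -0.1], [0.5, 0.2], [-2.6, 0.3], [-0.7, -0.6], [0.5, -0.9], [1.6, 0.5], [0.3, 0.4]]
[547.4  24. ] 9.43
[[-1.5, -0.3], [0.9, 0.4], [-0.6, 0.1], [0.8, -0.6]]
[543.1  21.2] 9.19
[[-1.5, -0.5], [-0.1, -0.3], [-3.2, 0.1], [-1.5, -0.9], [-0.3, -1.3], [0.9, 0.1], [-0.4, 0.2], [-2.0, -2.1], [-0.2, -1.3], [-1.0, -1.3], [0.2, -2.0]]
top (np.float64(-107.0), np.float64(82.3))
top (np.float64(-107.6), np.float64(-87.2))
top (np.float64(-62.9), np.float64(61.7))
top (np.float64(-63.9), np.float64(-91.0))
sc (np.float64(-70.6), np.float64(-84.5))
sc (np.float64(-75.8), np.float64(83.7))
sc (np.float64(-110.3), np.float64(-88.0))
sc (np.float64(-113.4), np.float64(82.7))
grip (np.float64(25.5), np.float64(134.4)) [(np.float64(0.4), np.float64(128.1)), (np.float64(13.4), np.float64(126.8)), (np.float64(19.8), np.float64(126.2))]
bung [424. 190.  30.] (np.float64(-90.8), np.float64(185.2))
beak [711. 124.   0.] (np.float64(182.4), np.float64(74.3))
therm [724.   8.  20.] (np.float64(176.7), np.float64(-41.5))
capa [ 648. -161.   25.] (np.float64(74.3), np.float64(-196.1))
capb [ 539. -175.   25.] (np.float64(-35.6), np.float64(-193.4))
```

```bash
cat >> h.py <<'E'
p0=np.array([544.5,21.5,np.radians(9.2)])
def goto(hx,hy,z,yaw=None,p=p0):
    s=env.state(); R=RM(s['ee_rot']); t=W(p,(hx,hy,z)); d=R.T@(t-s['ee_pos'])
    yaw=99.2 if yaw is None else yaw
    Rt=RM([180,0,yaw]); rv=Ro.from_matrix(R.T@Rt).as_rotvec()
    print('t',s['time_s'],'ee',s['ee_pos'].round(1),s['ee_rot'].round(1),'F',s['force'].round(1),'w',round(s['gripper_width'],1));print('shift',d.round(1),'turn',rv.round(3),'dist',np.linalg.norm(d).round(0))
def where(p=p0):
    s=env.state();d=s['ee_pos'][:2]-p[:2];c,si=np.cos(p[2]),np.sin(p[2])
    print('heater',(c*d[0]+si*d[1]).round(1),(-si*d[0]+c*d[1]).round(1),s['ee_pos'][2].round(1),s['ee_rot'].round(1),'F',s['force'].round(1),s['time_s'])
E
python3 -c "
from h import *
goto(-165,0,214)"
```

```text
t 0.15 ee [230.  526.6 213.3] [-1.80e+02  1.00e-01  6.64e+01] F [ 0.8 -0.   0.6] w 91.6
shift [-4.264e+02  3.517e+02 -1.000e-01] turn [-0.     0.001 -0.572] dist 553.0
```

drive_tool --series '[[0.34,[-36,30,0],[0,0,-0.12]],[0.34,[-72,60,0],[0,0,-0.24]],[0.34,[-108,90,0],[0,0,-0.36]],[0.34,[-144,120,0],[0,0,-0.48]],[0.34,[-180,150,0],[0,0,-0.572]]]'

```text
time_s: 0.65
ee_pos: [295.6, 300.1, 213.7]
ee_rot: [180.0, 0.0, 99.5]
force: [1.2, 0.8, -0.0]
gripper_width: 60.2
```

```bash
python3 -c "
from h import *
goto(-165,0,214)"
```

```text
t 0.65 ee [295.6 300.1 213.7] [180.    0.   99.5] F [ 1.2  0.8 -0. ] w 60.2
shift [-3.15e+02  3.47e+01 -2.00e-01] turn [0.    0.    0.005] dist 317.0
```

drive_tool --series '[[0.34,[-48,5,0],[0,0,0]],[0.34,[-96,10,0],[0,0,0]],[0.34,[-144,16,0],[0,0,0]],[0.34,[-192,21,0],[0,0,0]],[0.34,[-240,26,0],[0,0,0]]]'

```text
time_s: 1.15
ee_pos: [359.5, 67.3, 214.0]
ee_rot: [180.0, -0.0, 99.2]
force: [1.5, 1.1, -0.3]
gripper_width: 60.1
```

```bash
python3 -c "
from h import *
goto(-165,-1,214)"
```

```text
t 1.15 ee [359.5  67.3 214. ] [180.   -0.   99.2] F [ 1.5  1.1 -0.3] w 60.1
shift [-75.8  10.3   0. ] turn [ 0.001 -0.     0.   ] dist 77.0
```

drive_tool --series '[[0.34,[-35,5,0],[0,0,0]],[0.34,[-73,10,0],[0,0,0]],[0.34,[-73,10,0],[0,0,0]],[0.34,[-73,10,0],[0,0,0]],[0.34,[-73,10,0],[0,0,0]]]'

```text
time_s: 1.65
ee_pos: [380.6, -0.6, 213.8]
ee_rot: [-180.0, -0.0, 99.2]
force: [0.9, -0.2, 0.4]
gripper_width: 60.1
```

```bash
python3 -c "
from h import *
grab('top','top1');crop('top1','t2',190,140,360,300,4.5)
grab('wrist','w1')
goto(-145,-2,133)"
```

```text
t 1.75 ee [ 3.807e+02 -3.000e-01  2.139e+02] [-180.    -0.    99.3] F [-0.5  0.5 -0.1] w 59.9
shift [-6.8 20.2 80.9] turn [-0.    -0.     0.002] dist 84.0
```

View pics/w1.png

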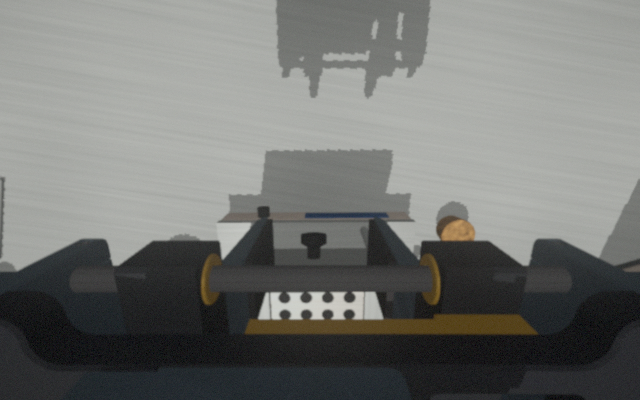

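View pics/t2.png

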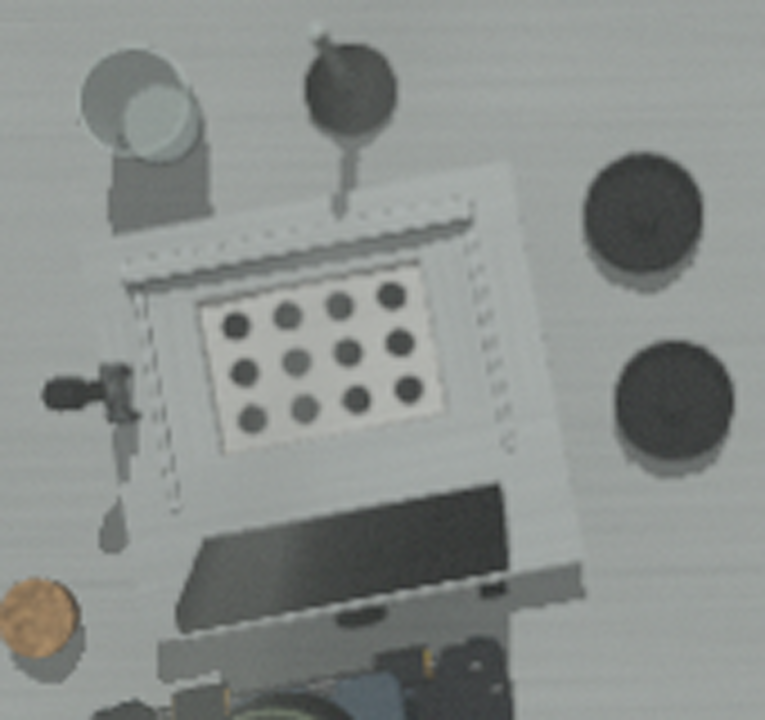

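```bash
python3 -c "
from h import *
f=load('w1')
def toh(P,p=p0):
    d=P[:2]-p[:2];c,s=np.cos(p[2]),np.sin(p[2]);return (c*d[0]+s*d[1]).round(1),(-s*d[0]+c*d[1]).round(1)
print(toh(at(f,314,238,108)),toh(at(f,218,221,45)),toh(at(f,411,221,45)),toh(at(f,457,230,30)))"
```

```text
(np.float64(-122.0), np.float64(-1.8)) (np.float64(-117.8), np.float64(-123.4)) (np.float64(-118.1), np.float64(118.4)) (np.float64(-100.1), np.float64(185.1))
```

```bash
sed -i 's/^p0=.*/p0=np.array([542.2,19.3,np.radians(9.15)])/' h.py; python3 -c "
from h import *
goto(-145,0,134)"
```

```text
t 1.75 ee [ 3.807e+02 -3.000e-01  2.139e+02] [-180.    -0.    99.3] F [-0.5  0.5 -0.1] w 59.9
shift [-6.4 17.6 79.9] turn [-0.    -0.     0.002] dist 82.0
```

drive_tool --series '[[0.34,[-6,9,30],[0,0,0]],[0.34,[-6,17,60],[0,0,0]],[0.34,[-6,17,80],[0,0,0]],[0.34,[-6,17,80],[0,0,0]],[0.34,[-6,17,80],[0,0,0]]]'

```text
time_s: 2.25
ee_pos: [398.9, -3.8, 134.3]
ee_rot: [180.0, -0.0, 99.3]
force: [0.8, 0.3, 0.1]
gripper_width: 60.2
```

```bash
python3 -c "
from h import *
where()"
```

```text
heater -145.2 0.0 134.3 [180.   -0.   99.3] F [0.8 0.3 0.1] 2.25
```

drive_tool --series '[[0.34,[0,8,0],[0,0,0]],[0.34,[0,16,0],[0,0,0]],[0.34,[0,22,0],[0,0,0]],[0.34,[0,28,0],[0,0,0]],[0.34,[0,34,0],[0,0,0]]]'

```text
time_s: 2.75
ee_pos: [433.1, 1.0, 134.1]
ee_rot: [180.0, -0.0, 99.2]
force: [-0.6, -0.5, -0.4]
gripper_width: 60.0
```

```bash
python3 -c "
from h import *
where();grab('wrist','w2')"
```

```text
heater -110.6 -0.7 134.1 [180.   -0.   99.2] F [-0.6 -0.5 -0.4] 2.75
```

View pics/w2.png

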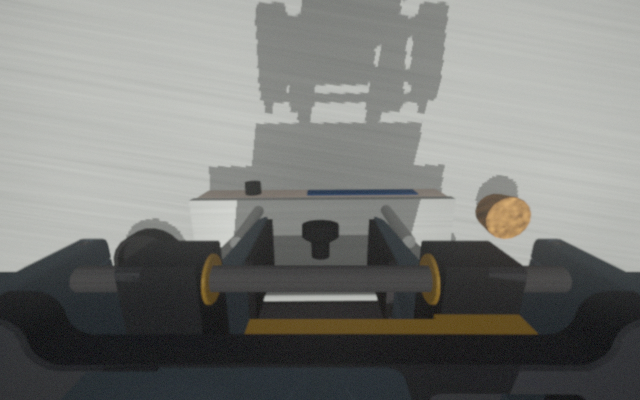

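drive_tool --series '[[0.34,[0,4,0],[0,0,0]],[0.34,[0,8,0],[0,0,0]],[0.34,[0,12,0],[0,0,0]],[0.34,[0,16,0],[0,0,0]],[0.34,[0,20,0],[0,0,0]]]'

```text
time_s: 3.3
ee_pos: [452.2, 4.2, 133.9]
ee_rot: [-180.0, -0.0, 99.2]
force: [-0.4, 0.4, 0.2]
gripper_width: 60.3
```

```bash
python3 -c "
from h import *
where();grab('scene','s3');crop('s3','s3c',290,100,490,270,4)"
```

```text
heater -91.3 -0.6 133.9 [-180.    -0.    99.2] F [-0.4  0.4  0.2] 3.3
```

View pics/s3c.png

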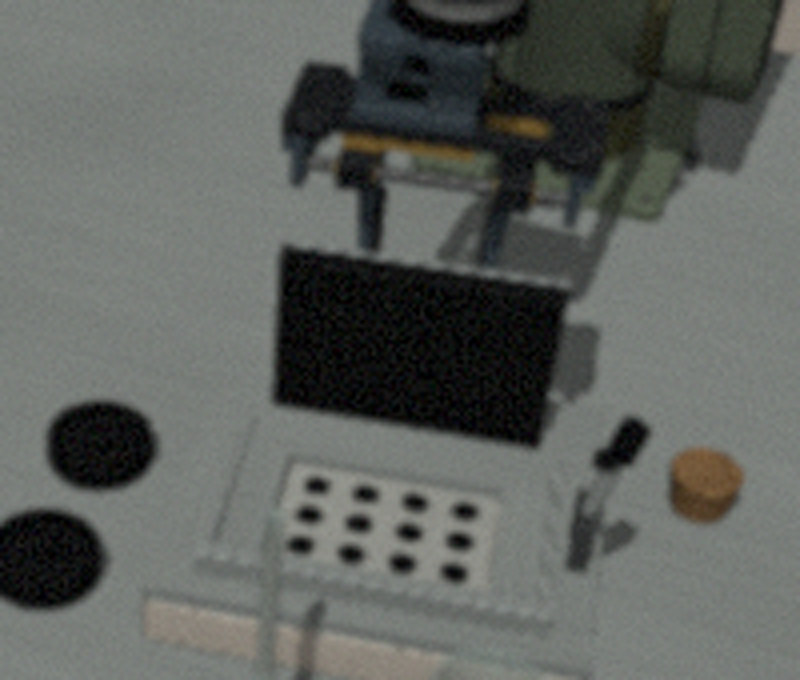

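drive_tool --series '[[0.34,[0,3,0],[0,0,0]],[0.34,[0,6,0],[0,0,0]],[0.34,[0,9,0],[0,0,0]],[0.34,[0,12,0],[0,0,0]],[0.34,[0,15,0],[0,0,0]]]'

```text
time_s: 3.85
ee_pos: [467.2, 6.5, 134.0]
ee_rot: [180.0, -0.0, 99.2]
force: [-0.1, -1.0, 0.3]
gripper_width: 60.2
```

drive_tool --series '[[0.34,[0,3,0],[0,0,0]],[0.34,[0,6,0],[0,0,0]],[0.34,[0,9,0],[0,0,0]],[0.34,[0,9,0],[0,0,0]],[0.34,[0,9,0],[0,0,0]]]'

```text
time_s: 4.35
ee_pos: [475.8, 8.0, 133.9]
ee_rot: [-180.0, -0.0, 99.2]
force: [-0.1, 0.2, 0.2]
gripper_width: 60.2
```

```bash
python3 -c "
from h import *
where();grab('scene','s4');crop('s4','s4c',290,100,490,270,4)"
```

```text
heater -67.4 -0.6 133.9 [-180.    -0.    99.2] F [-0.1  0.2  0.2] 4.35
```

View pics/s4c.png

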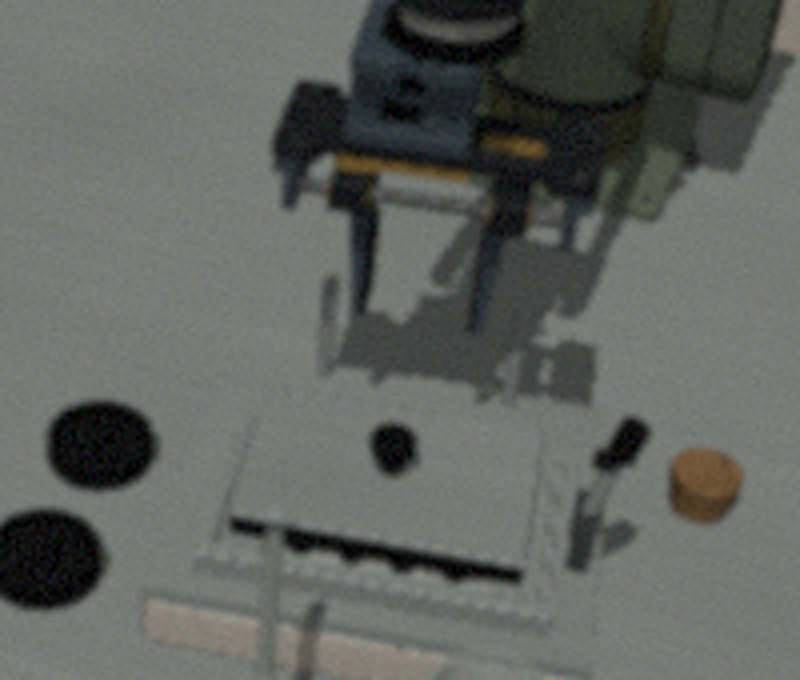

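The cover has fallen flat, knob up (knob near (393,448) in the crop), a little short of the stop bar. Next: back off, lower behind its near edge between the posts.

drive_tool --series '[[0.34,[0,-12,0],[0,0,0]],[0.34,[0,-25,0],[0,0,0]],[0.34,[0,-30,25],[0,0,0]],[0.34,[0,-30,50],[0,0,0]],[0.34,[0,-30,50],[0,0,0]]]'

```text
time_s: 4.9
ee_pos: [442.3, 3.0, 81.9]
ee_rot: [-179.6, -0.1, 99.2]
force: [0.5, 0.1, 0.1]
gripper_width: 60.3
```

```bash
python3 -c "
from h import *
where();goto(-98,0,57);grab('wrist','w5');grab('top','t5');crop('t5','t5c',190,140,360,300,4.5)"
```

```text
heater -101.2 -0.2 81.9 [-1.796e+02 -1.000e-01  9.920e+01] F [0.5 0.1 0.1] 4.9
t 4.9 ee [442.3   3.   81.9] [-1.796e+02 -1.000e-01  9.920e+01] F [0.5 0.1 0.1] w 60.3
shift [ 0.1  3.4 24.8] turn [-0.007 -0.001 -0.001] dist 25.0
```

View pics/w5.png

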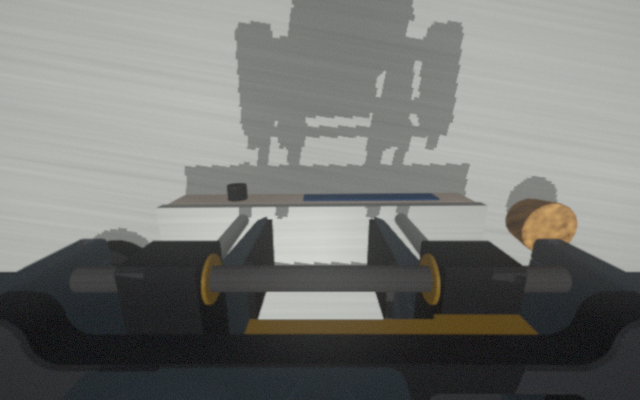

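View pics/t5c.png

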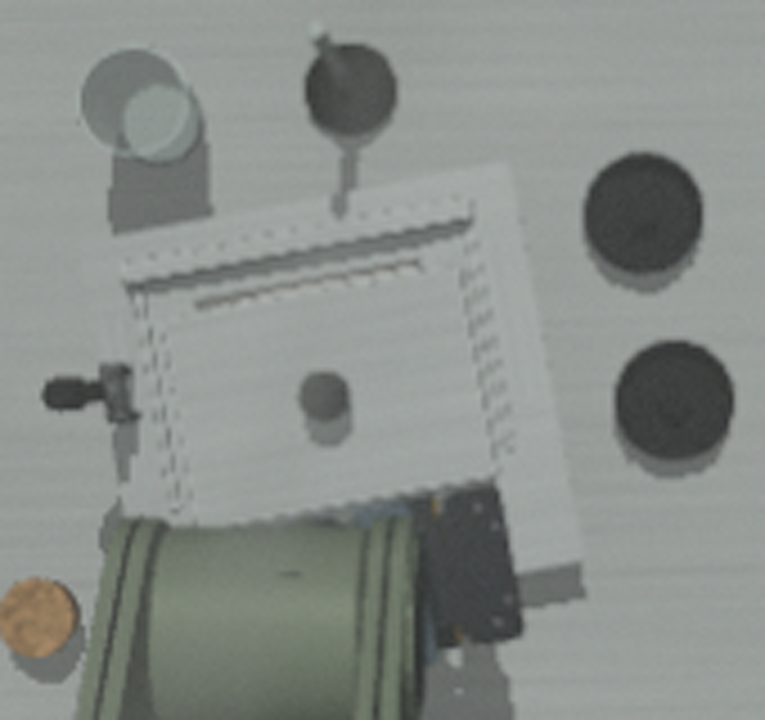

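drive_tool --series '[[0.34,[0,2,8],[0,0,0]],[0.34,[0,2,16],[0,0,0]],[0.34,[0,2,24],[0,0,0]],[0.34,[0,2,24],[0,0,0]],[0.34,[0,2,24],[0,0,0]]]'

```text
time_s: 5.5
ee_pos: [448.0, 3.5, 59.7]
ee_rot: [-180.0, -0.0, 99.2]
force: [-0.1, -0.6, -0.2]
gripper_width: 60.4
```

drive_tool --series '[[0.34,[0,4,0],[0,0,0]],[0.34,[0,8,0],[0,0,0]],[0.34,[0,12,0],[0,0,0]],[0.34,[0,16,0],[0,0,0]],[0.34,[0,20,0],[0,0,0]]]'

```text
time_s: 6.0
ee_pos: [468.0, 6.7, 60.0]
ee_rot: [-180.0, -0.0, 99.2]
force: [-2.5, -0.3, 2.5]
gripper_width: 60.0
```

```bash
python3 -c "
from h import *
where()"
```

```text
heater -75.2 -0.6 60.0 [-180.    -0.    99.2] F [-2.5 -0.3  2.5] 6.0
```

drive_tool --series '[[0.34,[0,-6,0],[0,0,0]],[0.34,[0,-6,4],[0,0,0]],[0.34,[0,-6,7],[0,0,0]],[0.34,[0,-3,7],[0,0,0]],[0.34,[0,0,7],[0,0,0]]]'

```text
time_s: 6.5
ee_pos: [468.1, 6.7, 52.9]
ee_rot: [180.0, -0.0, 99.2]
force: [0.9, 0.1, 0.3]
gripper_width: 60.1
```

drive_tool --series '[[0.34,[0,3,0],[0,0,0]],[0.34,[0,6,0],[0,0,0]],[0.34,[0,9,0],[0,0,0]],[0.34,[0,12,0],[0,0,0]],[0.34,[0,15,0],[0,0,0]]]'

```text
time_s: 7.0
ee_pos: [483.2, 9.1, 52.8]
ee_rot: [180.0, -0.0, 99.2]
force: [-2.0, -0.4, -0.4]
gripper_width: 60.2
```

```bash
python3 -c "
from h import *
where();grab('top','t6');crop('t6','t6c',190,140,360,300,4.5)"
```

```text
heater -59.8 -0.6 52.8 [180.   -0.   99.2] F [-2.  -0.4 -0.4] 7.0
```

View pics/t6c.png

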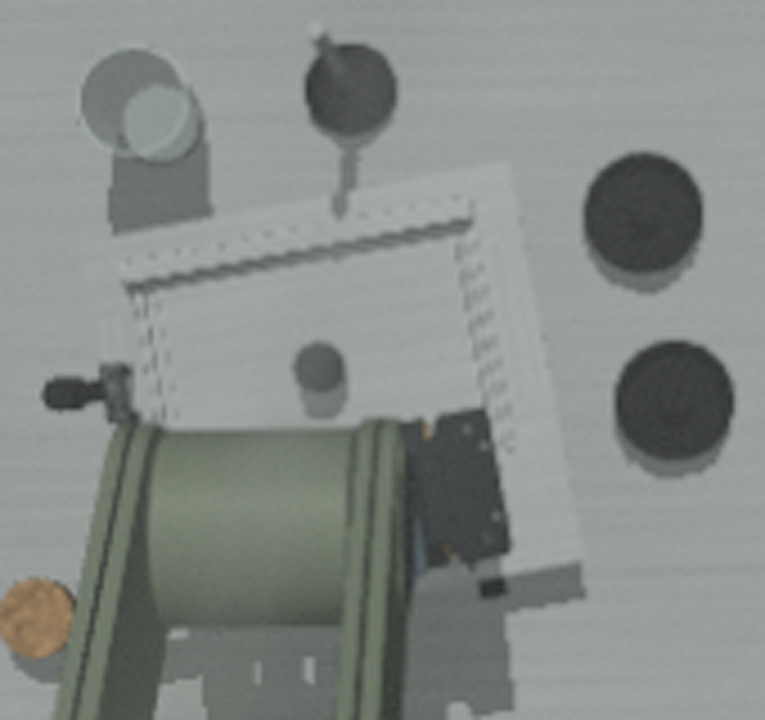

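drive_tool --series '[[0.34,[0,2,0],[0,0,0]],[0.34,[0,4,0],[0,0,0]],[0.34,[0,6,0],[0,0,0]],[0.34,[0,7,0],[0,0,0]],[0.34,[0,8,0],[0,0,0]]]'

```text
time_s: 7.55
ee_pos: [490.3, 10.3, 52.9]
ee_rot: [-179.9, -0.0, 99.2]
force: [-5.7, -1.0, 3.8]
gripper_width: 60.0
```

drive_tool --series '[[0.34,[0,0.5,0],[0,0,0]],[0.34,[0,1,0],[0,0,0]],[0.34,[0,1.5,0],[0,0,0]],[0.34,[0,2,0],[0,0,0]],[0.34,[0,2,0],[0,0,0]]]'

```text
time_s: 8.05
ee_pos: [490.5, 10.3, 53.0]
ee_rot: [-179.8, -0.0, 99.2]
force: [-6.8, -2.0, 7.0]
gripper_width: 60.4
```

```bash
python3 -c "
from h import *
where();grab('top','t7');crop('t7','t7c',190,140,360,300,4.5)"
```

```text
heater -52.5 -0.6 53.0 [-179.8   -0.    99.2] F [-6.8 -2.   7. ] 8.05
```

View pics/t7c.png

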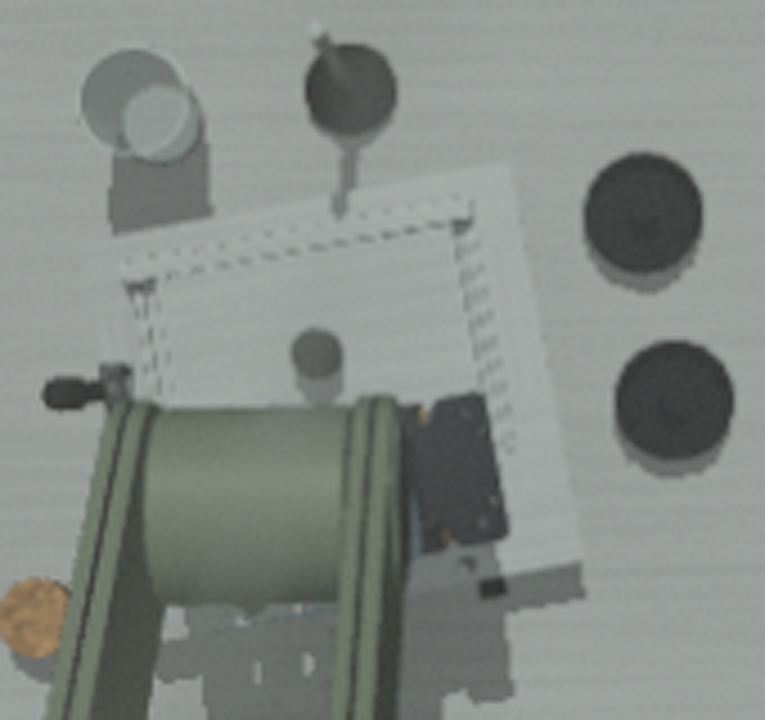

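drive_tool --series '[[0.34,[0,-8,0],[0,0,0]],[0.34,[0,-22,0],[0,0,0]],[0.34,[0,-26,-30],[0,0,0]],[0.34,[0,-26,-80],[0,0,0]],[0.34,[0,-26,-125],[0,0,0]]]'

```text
time_s: 8.6
ee_pos: [467.6, 6.6, 179.8]
ee_rot: [179.8, 0.0, 99.2]
force: [1.5, -0.3, -0.1]
gripper_width: 60.3
```

drive_tool --series '[[1.0,[48,0,0],[0,0,0]],[1.0,[96,0,0],[0,0,0]],[1.0,[144,0,0],[0,0,0]],[1.0,[185,0,0],[0,0,0]],[1.0,[185,0,0],[0,0,0]]]'

```text
time_s: 9.1
ee_pos: [437.6, 193.7, 178.3]
ee_rot: [179.8, -0.2, 99.5]
force: [0.0, 0.0, -0.0]
gripper_width: 23.2
```

```bash
python3 -c "
from h import *
where();goto(25,185,180);grab('top','t8');crop('t8','t8c',190,140,360,300,4.5);grab('scene','s8');crop('s8','s8c',290,100,490,270,4)"
```

```text
heater -75.5 188.8 178.3 [179.8  -0.2  99.5] F [ 0.  0. -0.] 9.1
t 9.1 ee [437.6 193.7 178.3] [179.8  -0.2  99.5] F [ 0.  0. -0.] w 23.2
shift [ -4.4 100.5  -1.3] turn [ 0.004 -0.003  0.005] dist 101.0
```

View pics/t8c.png

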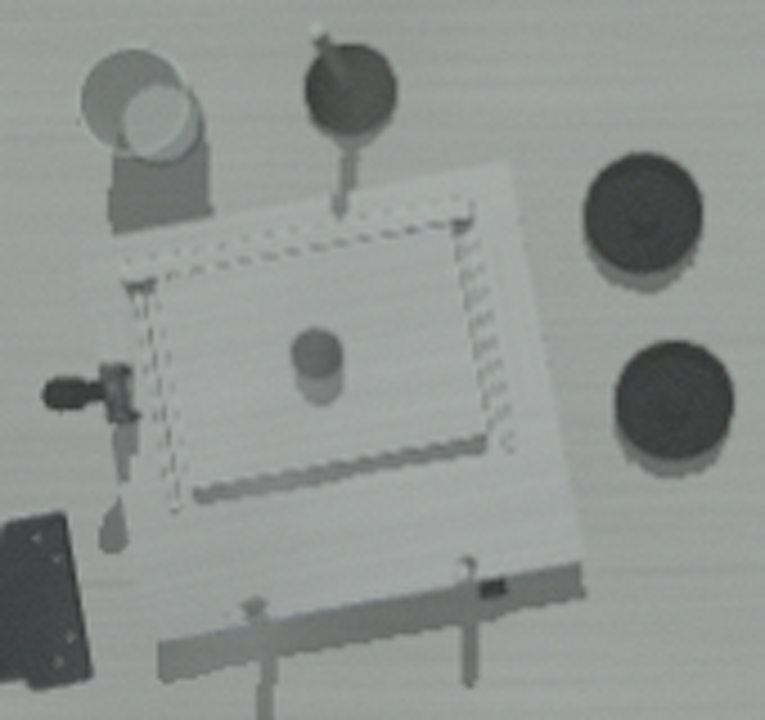

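View pics/s8c.png

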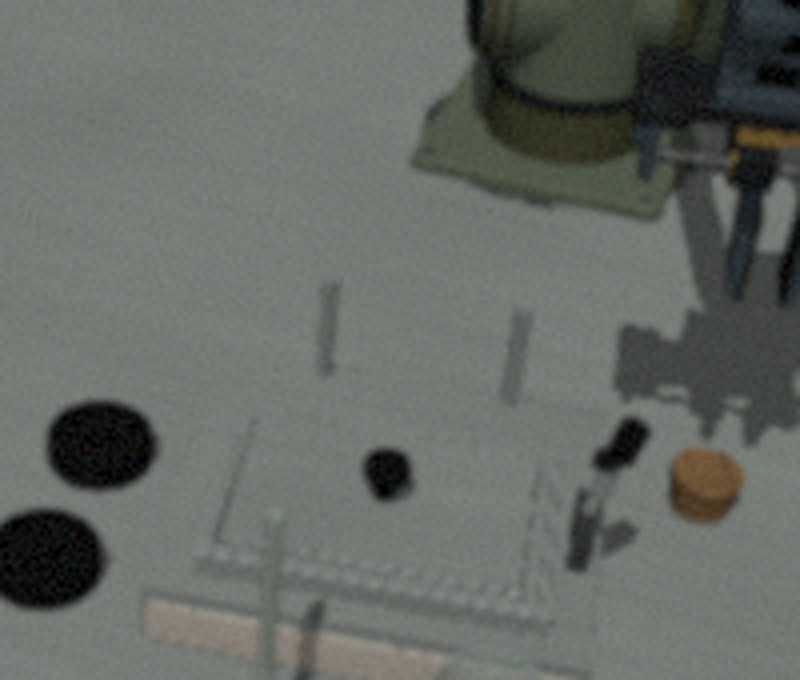

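```bash
python3 -c "
from h import *
f=load('t8')
p=[542.3,19.4,np.radians(9.05)]
T=lambda u,v:(190+u/4.5-.4,140+v/4.5-.4)
def toh(P):
    d=P[:2]-p[:2];c,s=np.cos(p[2]),np.sin(p[2]);return (c*d[0]+s*d[1]).round(1),(-s*d[0]+c*d[1]).round(1)
for uv,z in (((192,487),63),((485,432),63),((318,354),91),((155,278),63),((455,226),63),((125,272),61),((472,208),61)): print(uv,toh(at(f,*T(*uv),z)))
print(toh(at(f,*T(45,394),139)),toh(at(f,*T(60,394),139)))
"
```

```text
(192, 487) (np.float64(-33.8), np.float64(81.9))
(485, 432) (np.float64(-33.1), np.float64(-83.3))
(318, 354) (np.float64(24.3), np.float64(-2.6))
(155, 278) (np.float64(84.6), np.float64(83.1))
(455, 226) (np.float64(83.0), np.float64(-87.2))
(125, 272) (np.float64(91.2), np.float64(99.5))
(472, 208) (np.float64(91.5), np.float64(-98.3))
(np.float64(26.2), np.float64(135.9)) (np.float64(24.7), np.float64(128.2))
```

Cover measures home (x ≈ 25, y ≈ −2, square). Now the lever: move outside of it.

drive_tool --series '[[1.0,[-2,33,0],[0,0,0]],[1.0,[-4,66,0],[0,0,0]],[1.0,[-4,100,0],[0,0,0]],[1.0,[-4,100,30],[0,0,0]],[1.0,[-4,100,60],[0,0,0]]]'

```text
time_s: 9.7
ee_pos: [539.2, 199.6, 117.7]
ee_rot: [179.8, -0.0, 99.0]
force: [-0.4, 0.0, 0.0]
gripper_width: 0.5
```

```bash
python3 -c "
from h import *
goto(25,150,116);where();grab('top','t9');crop('t9','t9c',190,140,360,300,4.5);grab('wrist','w9')"
```

```text
t 9.7 ee [539.2 199.6 117.7] [179.8  -0.   99. ] F [-0.4  0.   0. ] w 0.5
shift [-28.5  -0.7   1.7] turn [ 0.004 -0.    -0.003] dist 29.0
heater 25.7 178.5 117.7 [179.8  -0.   99. ] F [-0.4  0.   0. ] 9.7
```

View pics/w9.png

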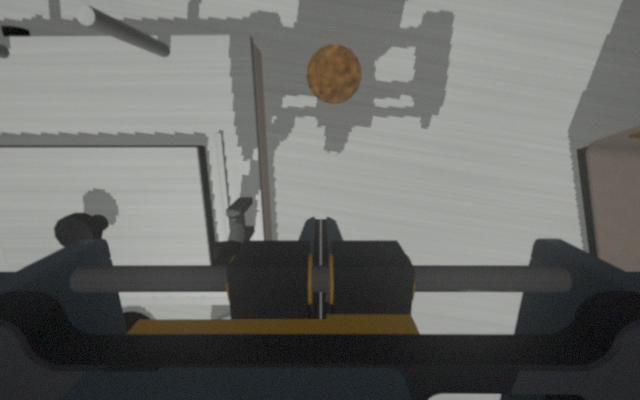

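drive_tool --series '[[1.0,[-10,-1,0],[0,0,0]],[1.0,[-20,-1,0],[0,0,0]],[1.0,[-28,-1,0],[0,0,0]],[1.0,[-36,-1,0],[0,0,0]],[1.0,[-44,-1,0],[0,0,0]]]'

```text
time_s: 10.3
ee_pos: [543.5, 157.1, 119.1]
ee_rot: [179.9, -0.0, 99.2]
force: [-0.3, 1.0, 0.9]
gripper_width: 0.1
```

```bash
python3 -c "
from h import *
where();grab('scene','s10');crop('s10','s10c',330,100,530,270,4)"
```

```text
heater 23.2 135.9 119.1 [179.9  -0.   99.2] F [-0.3  1.   0.9] 10.3
```

View pics/s10c.png

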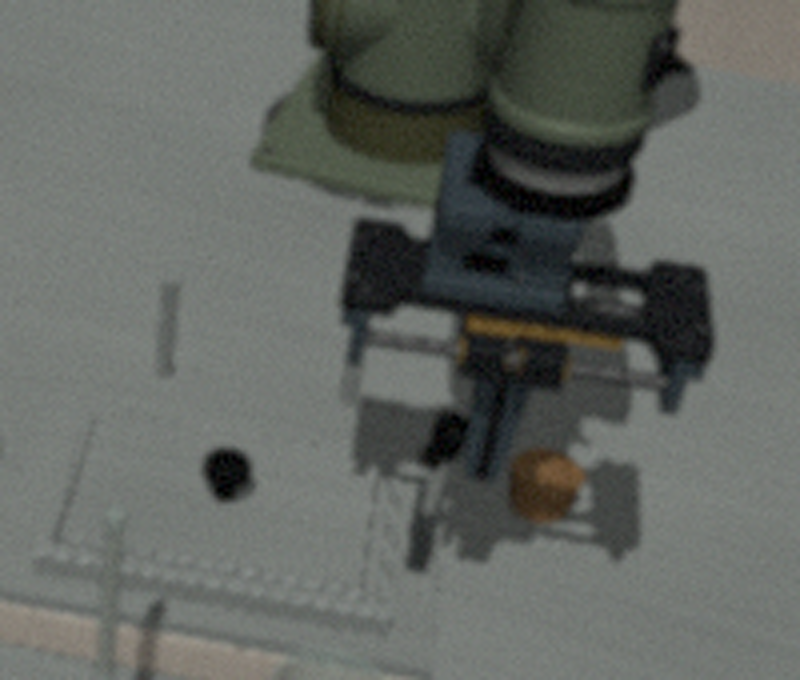

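drive_tool --series '[[1.0,[-7,1,0],[0,0,0]],[1.0,[-14,1,0],[0,0,0]],[1.0,[-21,1,0],[0,0,0]],[1.0,[-28,1,0],[0,0,0]],[1.0,[-32,1,0],[0,0,0]]]'

```text
time_s: 10.85
ee_pos: [548.7, 125.4, 117.7]
ee_rot: [-180.0, 0.0, 99.2]
force: [0.1, 1.2, 0.4]
gripper_width: 0.7
```

drive_tool --series '[[1.0,[-6,0,0],[0,0,0]],[1.0,[-12,0,1],[0,0,0]],[1.0,[-18,0,3],[0,0,0]],[1.0,[-24,0,6],[0,0,0]],[1.0,[-26,0,8],[0,0,0]]]'

```text
time_s: 11.35
ee_pos: [553.1, 99.6, 109.6]
ee_rot: [-180.0, 0.0, 99.2]
force: [0.1, 0.3, 1.0]
gripper_width: 0.7
```

```bash
python3 -c "
from h import *
where();grab('scene','s11');crop('s11','s11c',330,100,530,270,4)"
```

```text
heater 23.6 77.6 109.6 [-180.     0.    99.2] F [0.1 0.3 1. ] 11.35
```

View pics/s11c.png

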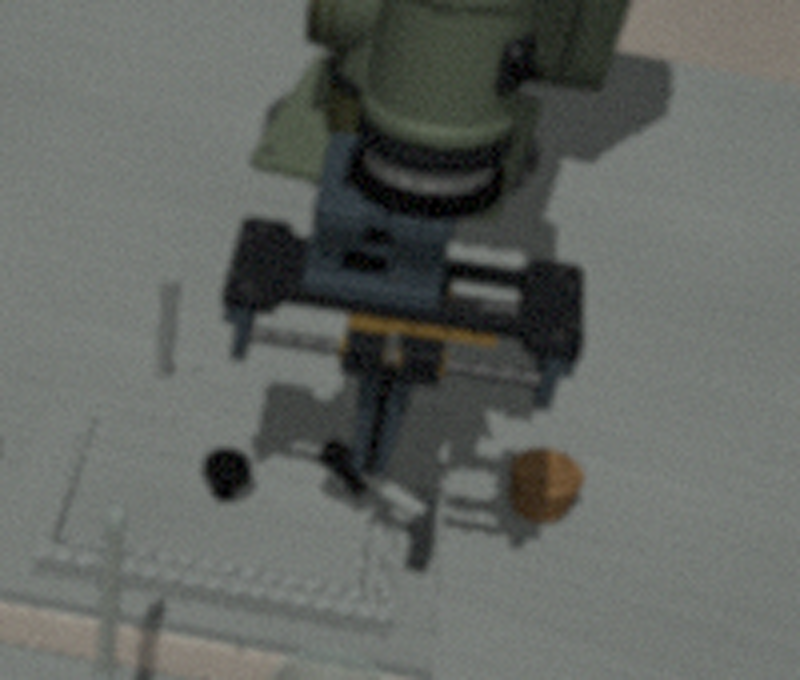

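Lever is well over, fingertip on it. Now down.

drive_tool --series '[[1.0,[-3,0,5],[0,0,0]],[1.0,[-6,0,10],[0,0,0]],[1.0,[-8,0,15],[0,0,0]],[1.0,[-10,0,19],[0,0,0]],[1.0,[-11,0,22],[0,0,0]]]'

```text
time_s: 11.9
ee_pos: [554.7, 89.5, 87.4]
ee_rot: [-180.0, -0.0, 99.2]
force: [0.5, 0.8, 1.0]
gripper_width: 0.4
```

drive_tool --series '[[1.0,[0,0,1],[0,0,0]],[1.0,[0,0,2],[0,0,0]],[1.0,[0,0,3],[0,0,0]],[1.0,[0,0,4],[0,0,0]],[1.0,[0,0,4],[0,0,0]]]'

```text
time_s: 12.4
ee_pos: [554.8, 89.6, 84.1]
ee_rot: [180.0, 0.0, 99.2]
force: [0.3, -0.4, 0.9]
gripper_width: 0.5
```

```bash
python3 -c "
from h import *
where();grab('scene','s12');crop('s12','s12c',330,100,530,270,4)"
```

```text
heater 23.6 67.4 84.1 [180.    0.   99.2] F [ 0.3 -0.4  0.9] 12.4
```

View pics/s12c.png

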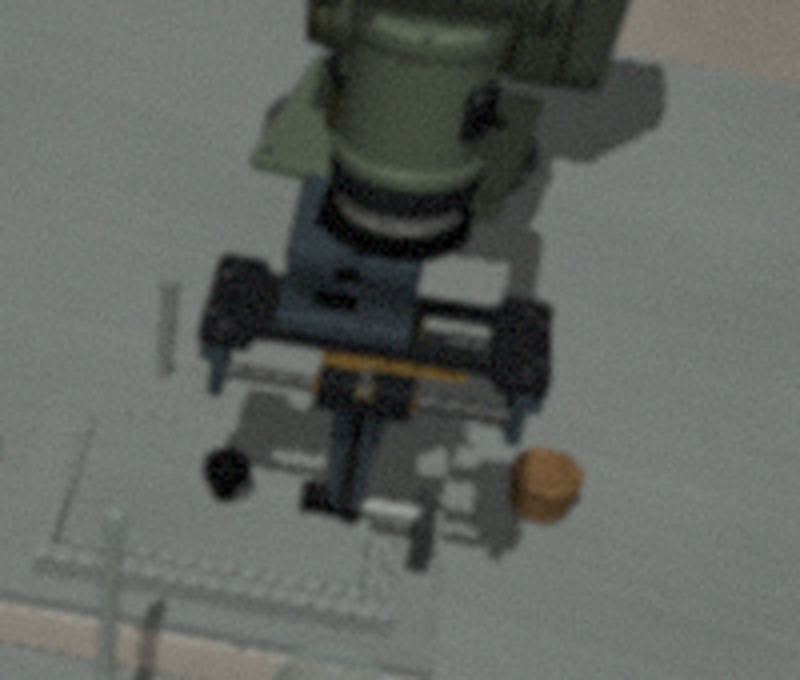

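drive_tool --series '[[1.0,[0,0,1],[0,0,0]],[1.0,[0,0,2],[0,0,0]],[1.0,[0,0,3],[0,0,0]],[1.0,[0,0,3],[0,0,0]],[1.0,[0,0,3],[0,0,0]]]'

```text
time_s: 12.95
ee_pos: [555.0, 89.5, 83.4]
ee_rot: [179.9, 0.0, 99.2]
force: [-5.2, -1.3, 15.2]
gripper_width: 0.4
```

drive_tool --series '[[1.0,[0,0,-5],[0,0,0]],[1.0,[0,0,-30],[0,0,0]],[1.0,[0,-20,-75],[0,0,0]],[1.0,[0,-60,-100],[0,0,0]],[1.0,[0,-105,-110],[0,0,0]]]'

```text
time_s: 13.45
ee_pos: [452.2, 73.2, 193.2]
ee_rot: [179.7, -0.0, 99.2]
force: [-1.4, 0.2, 0.5]
gripper_width: 0.1
```

drive_tool --series '[[1.0,[20,-40,0],[0,0,0]],[1.0,[40,-80,0],[0,0,0]],[1.0,[40,-80,0],[0,0,0]],[1.0,[40,-80,0],[0,0,0]],[1.0,[40,-80,0],[0,0,0]]]'

```text
time_s: 13.95
ee_pos: [367.0, 99.7, 191.1]
ee_rot: [179.9, -0.0, 99.2]
force: [0.1, -0.4, -0.6]
gripper_width: 0.5
```

```bash
python3 -c "
from h import *
where();grab('scene','s13');crop('s13','s13c',290,140,490,310,4);grab('top','t13');crop('t13','t13c',190,140,360,300,4.5)"
```

```text
heater -160.2 107.2 191.1 [179.9  -0.   99.2] F [ 0.1 -0.4 -0.6] 13.95
```

View pics/s13c.png

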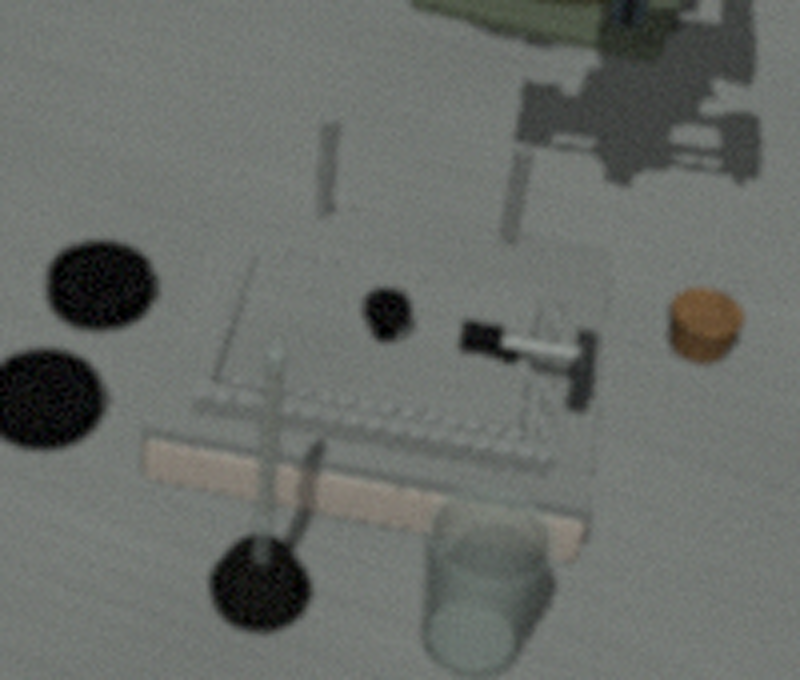

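View pics/t13c.png

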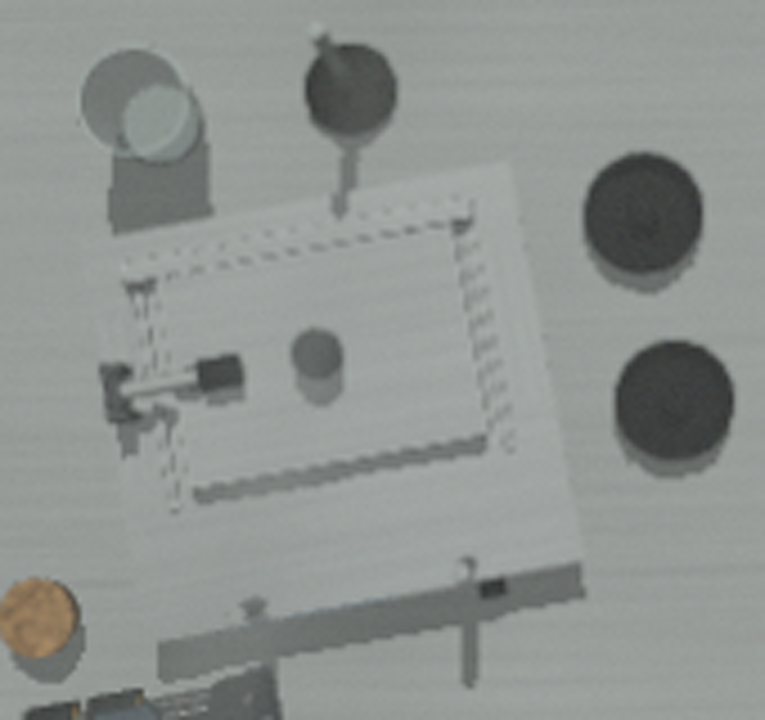

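```bash
python3 -c "
from h import *
for n,(x0,y0,s) in (('s13',(290,140,4)),('t13',(190,140,4.5))):
  f=load(n)
  for a in (1.92,1.82,1.7):
    t=a-0.349; q=(25,112-71*np.sin(t),75+71*np.cos(t)); u=proj(f,W(p0,q)); print(n,a,(u[0]+.4-x0)*s,(u[1]+.4-y0)*s)
  for q in ((25,112,75),): u=proj(f,W(p0,q)); print('pivot',(u[0]+.4-x0)*s,(u[1]+.4-y0)*s)
"
```

```text
s13 1.92 454.77742098870544 334.54084402233366
s13 1.82 456.87054282084 325.43243150102705
s13 1.7 461.0244549293741 314.8087722205622
pivot 580.0500004802948 356.9170911135923
t13 1.92 243.5389232169231 368.74812656151784
t13 1.82 240.90616982212967 368.3442922417277
t13 1.7 236.0486056044851 368.1713940987016
pivot 116.94385324847862 392.1099754259627
```

```bash
python3 -c "
from h import *
print(env.job_done())"
```

```text
the job is handed in; nothing more can be done
None
```

The heater is closed: the cover lies home against the stop bar and the clamp lever is fully down. I handed the job in at about 14 s of the 54 s allowed; the hand-in reported no verdict. Everything was done by pushing:
- **Tipping:** two part-open fingertips, one either side of the knob, tipped the cover onto the deck.
- **Sliding:** the same fingertips slid it along the deck until the push force rose to about 7 N at the stop bar.
- **Lever:** the shut fingertips swung the lever over and pressed it to its end stop at about 15 N. I then backed the arm clear.

**Last checks:**
- **Cover:** its near edge measured at heater x -33 to -34 at both corners, against -35 when home. It was about 2 mm off the middle sideways and square. I took these before the lever was flipped; the picture afterwards shows the cover unmoved.
- **Lever:** in the scene view the end of its grip lies at the row expected for 1.92 rad.
- **Bystanders:** the bung, beaker, thermometer and both caps look unmoved. I did not check the tweezers again, but the arm never went near them.

**Disagreement:** the scene camera put the heater about 5 mm off from where the top and wrist cameras put it in x and y. Those two agreed with each other, so I used their position.

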